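# Pack the ink jar and the stone seal into the calligraphy kit box

## Robot

A 7-joint arm with a two-finger parallel gripper is mounted at the origin on the work surface. World frame = base frame: x ahead of the robot, y to its left, z up, the work surface at z = 0. Lengths are in m, angles in degrees, forces in N, time in s.
With the tool pointing down it reaches from about 0.35 to 0.775 m from the base axis. Payload 3.1 kg.
Tool frame: the origin (TCP) lies midway between the tips of the shut fingers; the grasp point (between the pads) lies 19 mm behind it; z points along the fingers, y is the line along which they close (so a half turn about z gives the same grasp; the last joint's range is limited). The gripper opens to 85 mm and grips with 20 to 120 N. Pads are 22 mm wide; open, the fingers measure 114 mm over their backs; the gripper's body (76 mm by 85 mm) begins 54 mm behind the grasp point. The pads swing forward as they close: fully open they stand 13 mm farther back than shut.
Start: joints at [66.652, 17.813, 0.802, 86.603, -0.252, 75.585, -1.558], TCP at [0.197, -0.514, 0.231] pointing down, gripper open.
Joint ranges: [-154.91, 154.91], [-16.99, 109.72], [-72.82, 74.43], [7.12, 147.25], [-82.49, 262.49], [11.32, 116.49], [-174.64, 174.64]. Speed limits (degrees/s): [159.86, 159.86, 180, 180, 180, 180, 180].

## Interface

Orientations are given as [roll, pitch, yaw] about the fixed x, y, z axes, in that order (R = Rz(yaw) Ry(pitch) Rx(roll)).
In Python, from plant import env gives the robot as it stands.
- The arm moves only by the shell command python3 -m creep 'ROWS'. ROWS is JSON, a list of rows, each an object of numbers: "grip": the finger opening in mm, from 0 to 85.4; "dx", "dy", "dz": the shift along the tool's x, y, z normalised to -1 to 1, where 1 is 0.25 m; "wx", "wy", "wz": the turn, a rotation vector about the tool's x, y, z normalised to -1 to 1, where 1 is 30 degrees. In form: [{"grip": .., "dx": .., "dy": .., "dz": .., "wx": .., "wy": .., "wz": ..}, ...]. A call has 1 to 5 rows; each row is the pose to reach, as a shift and turn from the pose commanded when the call began, along the tool's axes at that moment; what a row does not reach only later rows make up. A row lasts 1/10 s, in which the tool goes at most 50 mm and 8.59 degrees, less where a joint would pass 70% of its speed; a pose out of reach is approached as far as the arm can. A call with a number of a shift or a turn outside -1 to 1 is refused whole. A call with a gripper value outside its range is refused whole. The fingers move at their own pace and stop on an object; the grip force is fixed at half the most. Time passes only in rows, so rows that repeat a pose let the fingers close. It gives the time, the measured TCP pose, the force, the opening and the grip force at its end, in the units of the state.
- env.state(): the state, without advancing time (a new reading comes with each control period).
- env.camera(name): name is "scene" or "top"; returns a dict with "img" (384x512x3 uint8, red, green, blue), "fov_y" (degrees; the focal length in pixels is half the picture's height over the tangent of half this angle, whatever the lens; pixels are square), "cx", "cy" (the principal point, pixels), "xyz" and "rotation" of the camera in the world. Camera axes: x right, y down, z forward; pixel columns grow to the right and rows downward; lengths in m; the calibration is good to about 2 mm. A picture is of the moment at which its call begins. There is no depth.
- env.sign_off(): hands the job in; it is judged then, once.
The state is a dict: "clock": time; "joint_pos": joint angles; "dq": joint speeds; "tau": joint torques, N m; "eef_pos": TCP position; "eef_rot": TCP orientation; "force": force on the tool from outside, world axes, zero at the start; "torque": the same for the moment, N m; "finger_gap": opening from 0.0 (shut) to 1.0 (fully open); "finger_force": force on a finger pad.
Only numpy, scipy, OpenCV 4.12 (cv2) and the standard library are available. Lean on these libraries where they do the work, as an engineer would, in place of code of your own. Each camera call takes 0.05 s, during which the arm holds its last target. There are 200 camera calls.

## Task

Lesson over: pack the small ink jar (the narrower of the two white jars with black lids) and the tall square stone seal upright into the wooden kit box, side by side on its floor in the free space next to the inkstone, which stays flat in its end. They only just fit together, so set the first one well to one side of the free space. Set them down gently: do not drop them or tip them over.

Things in the scene. Friction and masses are not known exactly. Their poses are not given: they have to be found in the camera images.
- kit_box: Open-topped wooden box, 88 x 214 x 40 mm outside (x, y, z), fixed to the table. Origin: centre of its underside. Walls 7 mm, floor 6 mm thick, so the inside is 74 mm (x from -37 to +37) by 200 mm (y from -100 to +100) and 34 mm deep; z up. The inkstone fills the -y end; the free space is about y -32 to +100 mm. The box is at yaw -0.5 to 0.5 rad.
- inkstone: Flat black stone, 68 x 64 x 28 mm (x, y, z) with a shallow hollow on top, loose, already lying in the -y end of the box, below its rim. Origin: centre of its underside; axes along those of the box; z up.
- ink_jar: Small straight-sided round jar of white ceramic with a black lid of the same diameter: 50 mm in diameter, 84 mm tall, about 0.15 to 0.29 kg, standing upright on the table. Origin: centre of its underside, z up. Its top 50 mm stand above the rim when it is in the box. The other white jar, 84 mm wide and 62 mm tall, is not meant.
- seal: Plain square block of beige-grey stone standing on end: 42 x 42 x 84 mm (x, y, z), about 0.30 to 0.46 kg, with a thin darker band near the top. Origin: centre of its underside; x and y square to its sides, z up; starts upright. The low flat stone of the same colour, 80 x 42 x 24 mm, is not meant. Near the jar and the seal stand other things, up to 125 mm tall, with centres 110 mm or more away.

How it is judged (in metres and radians):
At the end, for the whole second after the job is handed in: The ink jar and the seal both stand on the floor of the kit box (undersides within 5 mm of it, inside the walls) in the free space beside the inkstone, within 10 degrees of upright and at rest; the inkstone still lies flat (within 6 degrees) in its end of the box, within about 15 mm of where it was (x of ink_jar in the frame of kit_box between -0.02 and 0.02 m and y of ink_jar in the frame of kit_box between -0.015 and 0.085 m and z of ink_jar in the frame of kit_box between 0.002 and 0.011 m and angle between each of ink_jar, seal's own z axis and vertical below 0.17 rad and linear speed of each of ink_jar, seal, inkstone below 0.03 m/s and x of seal in the frame of kit_box between -0.024 and 0.024 m and y of seal in the frame of kit_box between -0.02 and 0.09 m and z of seal in the frame of kit_box between 0.002 and 0.011 m and x of inkstone in the frame of kit_box between -0.02 and 0.02 m and y of inkstone in the frame of kit_box between -0.08 and -0.05 m and z of inkstone in the frame of kit_box between 0.002 and 0.011 m and angle between inkstone's own z axis and vertical below 0.1 rad); the robot touches nothing.
It fails at once if the ink jar or the seal is tipped over (more than 45 degrees from upright) (angle between any of ink_jar, seal's own z axis and vertical above 0.79 rad).
It fails at once if the ink jar or the seal is dropped (falls faster than 0.7 m/s, about 25 mm, out of the fingers) ((linear speed of ink_jar above 0.7 m/s and contact force between the fingers and ink_jar below 0.05 N) or (linear speed of seal above 0.7 m/s and contact force between the fingers and seal below 0.05 N)).
It also fails if it takes over 64 s, if anything falls off the work surface, if the arm or the gripper's body presses on something with over 40 N, if the wrist force passes 120 N, or if a joint passes its speed limit or range.

## Working session

There is one attempt and no reset: what is moved stays moved. The work goes in short steps, Python scripts to look and compute and a shell command to move; the robot and the scene stay as the last step left them, time stands still between calls to the robot, and variables do not carry over. Pictures are saved under pics/ and viewed, at most 10 in all, crops included, and the job is handed in when it is done.

```bash
mkdir -p pics; ls
python3 - <<'E'
from plant import env
import cv2,numpy as np
s=env.state();print({k:np.round(v,3).tolist() for k,v in s.items()})
ims=[]
for n in("scene","top"):
    c=env.camera(n);cv2.imwrite(f"pics/{n}0.png",c["img"][:,:,::-1]);print(n,c["fov_y"],c["cx"],c["cy"],c["xyz"],np.round(c["rotation"],4).tolist(), [k for k in c])
E
```

```text
pics
{'clock': 0.0, 'joint_pos': [66.651, 17.862, 0.802, 86.692, -0.251, 75.584, -1.558], 'dq': [0.025, 0.041, -0.069, 0.005, -0.065, 0.125, -0.016], 'tau': [-0.0, -37.992, 0.146, -23.059, 0.012, 0.014, -0.0], 'eef_pos': [0.196, -0.513, 0.23], 'eef_rot': [-179.863, 0.007, 20.965], 'force': [0.054, 0.071, -0.539], 'torque': [0.024, -0.019, 0.068], 'finger_force': 0.0, 'finger_gap': 1.003}
scene 44.48436894249559 253.28541969106627 192.8439019892417 [ 1.02929574 -0.72315456  0.79598148] [-129.8668, 0.3983, 32.2881] ['img', 'fov_y', 'cx', 'cy', 'xyz', 'rotation']
top 43.16442189568901 260.37152002963694 190.7307847260705 [0.50417196 0.00241186 1.39044157] [-177.4553, 0.3333, -90.6816] ['img', 'fov_y', 'cx', 'cy', 'xyz', 'rotation']
```

View pics/top0.png

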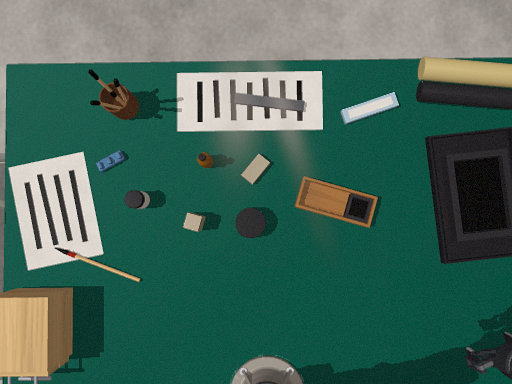

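View pics/scene0.png

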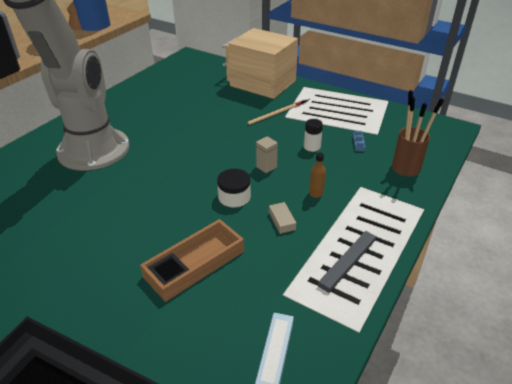

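The top view shows the small jar's lid at about (134,199), the seal's top at (193,222), and the box at (337,202) with the inkstone at its right (-y) end. The wide jar (250,222) and flat stone (256,168) are the distractors. Next I measure them.

```bash
cat > h.py <<'E'
import cv2,numpy as np
from scipy.spatial.transform import Rotation as R
from plant import env
def ray(c,px,z):
    px=np.atleast_2d(np.asarray(px,float));f=c["img"].shape[0]/2/np.tan(np.radians(c["fov_y"]/2))
    d=np.c_[(px-[c["cx"],c["cy"]])/f,np.ones(len(px))]
    d=d@R.from_euler("xyz",c["rotation"],degrees=True).as_matrix().T
    o=np.array(c["xyz"]);return (o+d*((z-o[2])/d[:,2])[:,None])[:,:2]
def blob(mask,seed):
    n,l,s,ce=cv2.connectedComponentsWithStats(mask.astype(np.uint8))
    k=1+np.argmin([np.hypot(*(ce[i]-seed))+(1e3 if s[i,4]<40 else 0) for i in range(1,n)])
    m=(l==k).astype(np.uint8)
    return max(cv2.findContours(m,0,cv2.CHAIN_APPROX_NONE)[0],key=len)[:,0,:],s[k],ce[k]
E
python3 - <<'E'
from h import *
c=env.camera("top");im=c["img"];hsv=cv2.cvtColor(im,cv2.COLOR_RGB2HSV);H,S,V=[hsv[...,i].astype(int) for i in range(3)]
print("probe", [ (p,hsv[p[1],p[0]].tolist()) for p in [(134,199),(145,201),(190,221),(193,222),(202,217),(201,226),(170,222),(320,196),(303,190),(358,207)]])
f=384/2/np.tan(np.radians(c["fov_y"]/2));print("f",f)
q,s,ce=blob((H<22)&(S>90)&(V>60),(330,198));print("box",s,ce)
for z in(0,.04):
    P=ray(c,q,z);r=cv2.minAreaRect(P.astype(np.float32));print(z,r,cv2.boxPoints(r).round(4).tolist())
cv2.imwrite("pics/z1.png",np.hstack([cv2.resize(im[180:245,115:215,::-1],None,fx=4,fy=4,interpolation=0),cv2.resize(im[165:230,290:390,::-1],None,fx=4,fy=4,interpolation=0)]))
E
```

```text
probe [((134, 199), [170, 13, 60]), ((145, 201), [17, 38, 129]), ((190, 221), [17, 52, 186]), ((193, 222), [18, 53, 184]), ((202, 217), [18, 77, 83]), ((201, 226), [18, 76, 90]), ((170, 222), [84, 203, 88]), ((320, 196), [15, 154, 151]), ((303, 190), [15, 133, 102]), ((358, 207), [168, 53, 24])]
f 485.37687732603735
box [ 295  176   83   51 1919] [329.11776967 199.4950495 ]
0 ((0.5330340266227722, -0.20567366480827332), (0.2224661111831665, 0.09214291721582413), 73.35638427734375) [[0.4569999873638153, -0.29910001158714294], [0.5453000068664551, -0.3253999948501587], [0.609000027179718, -0.11230000108480453], [0.520799994468689, -0.08590000122785568]]
0.04 ((0.532203733921051, -0.19968758523464203), (0.21606624126434326, 0.08949216455221176), 73.35636138916016) [[0.45840001106262207, -0.2903999984264374], [0.5440999865531921, -0.3160000145435333], [0.6060000061988831, -0.10899999737739563], [0.5202999711036682, -0.08340000361204147]]
```

View pics/z1.png

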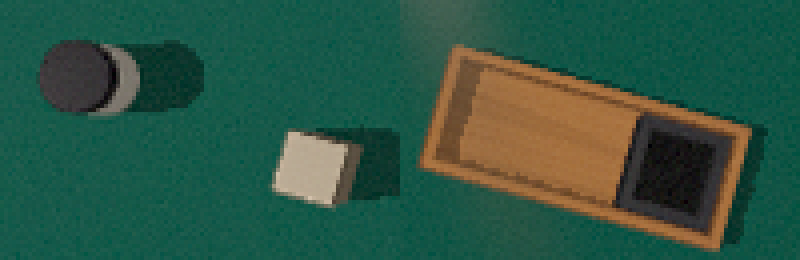

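The zoomed view shows the lid circle near (134,199), the seal's bright top face near (193.5,222) with its shaded side to the right, and the box at about -17° yaw.

Run:
```python
from h import *
c=env.camera("top");hsv=cv2.cvtColor(c["img"],cv2.COLOR_RGB2HSV);H,S,V=[hsv[...,i].astype(int) for i in range(3)]
q,s,ce=blob((S<75)&(V<85),(134,199));P=ray(c,q,.084).astype(np.float32);print("lid",s,ce,cv2.minEnclosingCircle(P),cv2.fitEllipse(P))
print("lid cent",ray(c,ce,.084))
q,s,ce=blob((S<90)&(V>140),(193,222));P=ray(c,q,.084).astype(np.float32);print("seal",s,ce,cv2.minAreaRect(P),ray(c,ce,.084))
q,s,ce=blob((S<90)&(V<60),(358,207));P=ray(c,q,.034).astype(np.float32);print("ink",s,ce,cv2.minAreaRect(P))
c=env.camera("scene");hsv=cv2.cvtColor(c["img"],cv2.COLOR_RGB2HSV);H,S,V=[hsv[...,i].astype(int) for i in range(3)]
q,s,ce=blob((S<75)&(V<85),(314,126));print("scene lid",s,ce)
m=(S<90)&(V>140);q,s,ce=blob(m,(266,143));print("scene seal",s,ce,ray(c,ce,.084))
q,s,ce=blob((H<22)&(S>90)&(V>60),(200,258));P=ray(c,q,.04).astype(np.float32);print("scene box",s,cv2.minAreaRect(P))
im=c["img"][...,::-1];cv2.imwrite("pics/z2.png",np.hstack([cv2.resize(im[110:180,245:335],None,fx=4,fy=4,interpolation=0),cv2.resize(im[220:300,140:250],None,fx=4,fy=4,interpolation=0)[:280]]))
```

```text
lid [125 190  20  18 284] [134.09859155 198.88028169] ((0.5444542169570923, 0.34924954175949097), 0.026724472641944885) ((0.5444786548614502, 0.34954771399497986), (0.04656446725130081, 0.05284341424703598), 169.46859741210938)
lid cent [[0.54446575 0.35004272]]
seal [183 213  19  18 232] [191.98706897 221.56465517] ((0.4815725088119507, 0.19420668482780457), (0.04073623567819595, 0.0405406579375267), 73.62834930419922) [[0.48157085 0.19417799]]
ink [344 194  28  29 512] [357.64648438 207.578125  ] ((0.5141026973724365, -0.2610693573951721), (0.06555712968111038, 0.06683889031410217), 73.65604400634766)
scene lid [305 119  17  16 217] [313.35483871 126.42396313]
scene seal [257 137  19  11 123] [266.10569106 141.96747967] [[0.48408789 0.1956354 ]]
scene box [ 141  219  103   82 3472] ((0.5477253198623657, -0.20894402265548706), (0.22717329859733582, 0.11712140589952469), 73.57810974121094)
```

View pics/z2.png

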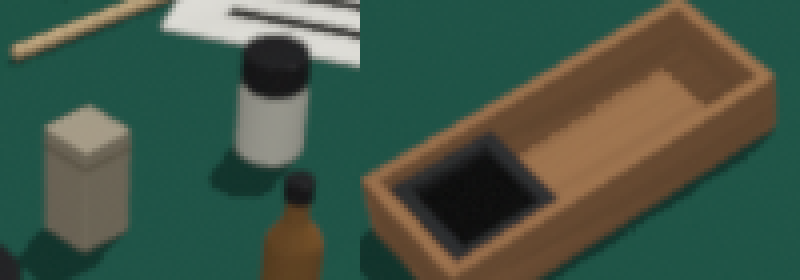

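The scene view confirms the seal's top near (266,142) and the jar's lid at (313,126). The box rim corners are near (141,265), (220,220), (244,239) and (165,289).

```bash
cat > plan.py <<'E'
import sys
from h import *
# usage: plan.py x y z yaw -> row units (norm) from the measured pose
def plan(p,yaw):
    s=env.state();r=R.from_euler("xyz",s["eef_rot"],degrees=True)
    d=r.inv().apply(np.array(p)-s["eef_pos"])/.25
    w=(r.inv()*R.from_euler("xyz",[180,0,yaw],degrees=True)).as_rotvec(degrees=True)/30
    print("t",round(s["clock"],2),"pos",np.round(s["eef_pos"],4),np.round(s["eef_rot"],2),"gap",round(float(s["finger_gap"]),3),"F",np.round(s["force"],1),round(float(s["finger_force"]),1)," d",d.round(3),"w",w.round(3))
if __name__=="__main__":
    a=list(map(float,sys.argv[1:]));plan(a[:3],a[3])
E
python3 - <<'E'
from h import *
c=env.camera("scene");P=ray(c,[(140.75,265),(220,220),(243.75,238.75),(165,288.75)],.04);print(P.round(4),P.mean(0),np.hypot(*(P-np.roll(P,1,0)).T))
E
python3 -m creep '[{"grip":85,"dx":0.2,"dy":0,"wz":-0.28},{"grip":85,"dx":0.4,"wz":-0.56},{"grip":85,"dx":0.6,"wz":-0.84},{"grip":85,"dx":0.8,"wz":-1},{"grip":85,"dx":0.8,"wz":-1}]'
python3 plan.py .52 0 .23 73.4
```

```text
[[ 0.4658 -0.2892]
 [ 0.528  -0.0862]
 [ 0.6091 -0.1082]
 [ 0.5512 -0.3105]] [ 0.53852789 -0.19850647] [0.08801248 0.21234049 0.0840553  0.21044843]
t 0.3 pos [ 0.1967 -0.5134  0.2309] [-179.95    0.     20.96] gap 0.999 F [-0.5 -1.  -0.1] 0.0  d [ 1.942 -1.455  0.005] w [-1.000e-03 -1.000e-03 -1.748e+00]invalid input at $[0]: expected keys grip, dx, dy, dz, wx, wy, wz
```

```bash
python3 -m creep '[{"grip":85,"dx":0.2,"dy":0,"dz":0,"wx":0,"wy":0,"wz":-0.28},{"grip":85,"dx":0.4,"dy":0,"dz":0,"wx":0,"wy":0,"wz":-0.56},{"grip":85,"dx":0.6,"dy":0,"dz":0,"wx":0,"wy":0,"wz":-0.84},{"grip":85,"dx":0.8,"dy":0,"dz":0,"wx":0,"wy":0,"wz":-1},{"grip":85,"dx":0.8,"dy":0,"dz":0,"wx":0,"wy":0,"wz":-1}]'
python3 plan.py .52 0 .23 73.4
```

```text
clock: 0.8
eef_pos: [0.3933, -0.4349, 0.231]
eef_rot: [179.9, -0.5, 51.9]
force: [-0.0, 1.4, 0.7]
finger_gap: 0.996
finger_force: 0.0
t 0.8 pos [ 0.3933 -0.4349  0.231 ] [179.86  -0.49  51.9 ] gap 0.996 F [-0.   1.4  0.7] 0.0  d [ 1.682 -0.675  0.017] w [ 0.008 -0.015 -0.717]
```

```bash
python3 -m creep '[{"grip":85,"dx":0.17,"dy":-0.07,"dz":0,"wx":0,"wy":0,"wz":-0.2},{"grip":85,"dx":0.34,"dy":-0.14,"dz":0,"wx":0,"wy":0,"wz":-0.4},{"grip":85,"dx":0.51,"dy":-0.21,"dz":0,"wx":0,"wy":0,"wz":-0.6},{"grip":85,"dx":0.68,"dy":-0.28,"dz":0,"wx":0,"wy":0,"wz":-0.72},{"grip":85,"dx":0.84,"dy":-0.34,"dz":0,"wx":0,"wy":0,"wz":-0.72}]'
python3 plan.py .52 0.1 .23 73.4
```

```text
clock: 1.3
eef_pos: [0.4499, -0.2233, 0.2314]
eef_rot: [180.0, -0.0, 72.6]
force: [0.5, -0.3, -1.0]
finger_gap: 0.999
finger_force: 0.0
t 1.3 pos [ 0.4499 -0.2233  0.2314] [179.99  -0.    72.63] gap 0.999 F [ 0.5 -0.3 -1. ] 0.0  d [ 1.318 -0.118  0.006] w [ 0.    -0.    -0.026]
```

```bash
python3 -m creep '[{"grip":85,"dx":0.2,"dy":0,"dz":0,"wx":0,"wy":0,"wz":0},{"grip":85,"dx":0.4,"dy":0,"dz":0,"wx":0,"wy":0,"wz":0},{"grip":85,"dx":0.6,"dy":0,"dz":0,"wx":0,"wy":0,"wz":0},{"grip":85,"dx":0.8,"dy":0,"dz":0,"wx":0,"wy":0,"wz":0},{"grip":85,"dx":1,"dy":0,"dz":0,"wx":0,"wy":0,"wz":0}]' | head -2
python3 -m creep '[{"grip":85,"dx":0.2,"dy":0,"dz":0,"wx":0,"wy":0,"wz":0},{"grip":85,"dx":0.4,"dy":0,"dz":0,"wx":0,"wy":0,"wz":0},{"grip":85,"dx":0.6,"dy":0,"dz":0,"wx":0,"wy":0,"wz":0},{"grip":85,"dx":0.8,"dy":0,"dz":0,"wx":0,"wy":0,"wz":0},{"grip":85,"dx":0.8,"dy":0,"dz":0,"wx":0,"wy":0,"wz":0}]' | head -2
python3 plan.py .545 0.352 .16 73.4
```

```text
clock: 1.8
eef_pos: [0.5249, 0.0145, 0.2315]
clock: 2.3
eef_pos: [0.5826, 0.2145, 0.2301]
t 2.3 pos [0.5826 0.2145 0.2301] [-179.71   -0.41   73.3 ] gap 0.996 F [-1.3  0.6 -0.2] 0.0  d [ 0.482 -0.301  0.285] w [-0.01  -0.014 -0.003]
```

```bash
python3 -m creep '[{"grip":85,"dx":0.16,"dy":-0.1,"dz":0.09,"wx":0,"wy":0,"wz":0},{"grip":85,"dx":0.32,"dy":-0.2,"dz":0.18,"wx":0,"wy":0,"wz":0},{"grip":85,"dx":0.48,"dy":-0.3,"dz":0.28,"wx":0,"wy":0,"wz":0},{"grip":85,"dx":0.48,"dy":-0.3,"dz":0.28,"wx":0,"wy":0,"wz":0},{"grip":85,"dx":0.48,"dy":-0.3,"dz":0.28,"wx":0,"wy":0,"wz":0}]' | head -2
python3 plan.py .545 0.352 .045 73.4
```

```text
clock: 2.8
eef_pos: [0.5467, 0.3427, 0.1597]
t 2.8 pos [0.5467 0.3427 0.1597] [-1.7983e+02  1.0000e-01  7.2840e+01] gap 0.996 F [ 0.2 -0.3 -0.1] 0.0  d [ 0.035 -0.016  0.459] w [-0.006  0.003 -0.019]
```

```bash
python3 -m creep '[{"grip":85,"dx":0.02,"dy":-0.01,"dz":0.1,"wx":0,"wy":0,"wz":-0.02},{"grip":85,"dx":0.02,"dy":-0.01,"dz":0.2,"wx":0,"wy":0,"wz":-0.02},{"grip":85,"dx":0.02,"dy":-0.01,"dz":0.2,"wx":0,"wy":0,"wz":-0.02}]'
python3 plan.py .545 0.352 .042 73.4
python3 - <<'E'
from h import *
ims=[]
for n,y,x in (("top",165,95),("scene",80,245)):
    im=env.camera(n)["img"][y:y+90,x:x+90,::-1];ims.append(cv2.resize(im,None,fx=4,fy=4,interpolation=0))
cv2.imwrite("pics/a.png",np.hstack(ims))
E
```

```text
clock: 3.1
eef_pos: [0.548, 0.3417, 0.1081]
eef_rot: [-179.9, 0.4, 73.0]
force: [-0.2, -0.5, 0.3]
finger_gap: 0.997
finger_force: 0.0
t 3.1 pos [0.548  0.3417 0.1081] [-179.86    0.41   72.97] gap 0.997 F [-0.2 -0.5  0.3] 0.0  d [ 0.038 -0.023  0.264] w [-0.005  0.014 -0.014]
```

View pics/a.png

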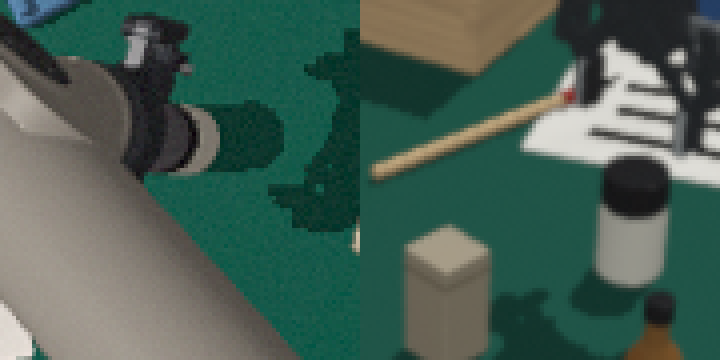

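The gripper's tips, at scene pixels about (302,106) and (327,119), hang above the lid at (314,126). I check that the midpoint matches before descending.

```bash
python3 - <<'E'
from h import *
c=env.camera("scene");print(ray(c,[(302,106),(327,119),(314.5,112.5)],.121),ray(c,(313.3,123),.084))
E
python3 -m creep '[{"grip":85,"dx":0.04,"dy":-0.02,"dz":0,"wx":0,"wy":0,"wz":0},{"grip":85,"dx":0.04,"dy":-0.02,"dz":0,"wx":0,"wy":0,"wz":0}]'
python3 plan.py .545 0.352 .042 73.4
```

```text
[[0.50448573 0.36097294]
 [0.59664159 0.33330788]
 [0.55153938 0.3468475 ]] [[0.54900688 0.3505463 ]]
clock: 3.45
eef_pos: [0.546, 0.3605, 0.1132]
eef_rot: [180.0, -0.3, 73.3]
force: [-1.4, 0.5, 0.2]
finger_gap: 0.993
finger_force: 0.0
t 3.45 pos [0.546  0.3605 0.1132] [179.98  -0.25  73.27] gap 0.993 F [-1.4  0.5  0.2] 0.0  d [-0.035  0.006  0.285] w [ 0.001 -0.008 -0.004]
```

```bash
python3 -m creep '[{"grip":85,"dx":0,"dy":0,"dz":0.1,"wx":0,"wy":0,"wz":0},{"grip":85,"dx":0,"dy":0,"dz":0.1,"wx":0,"wy":0,"wz":0},{"grip":85,"dx":0,"dy":0,"dz":0.1,"wx":0,"wy":0,"wz":0}]' | head -2
for i in 1 2 3; do python3 -m creep '[{"grip":85,"dx":0,"dy":0,"dz":0,"wx":0,"wy":0,"wz":0}]' | head -2;done
python3 plan.py .545 0.352 .042 73.4
```

```text
clock: 3.75
eef_pos: [0.5459, 0.3575, 0.0864]
clock: 3.85
eef_pos: [0.5467, 0.358, 0.0875]
clock: 3.95
eef_pos: [0.5468, 0.358, 0.0876]
clock: 4.05
eef_pos: [0.5466, 0.3578, 0.0872]
t 4.05 pos [0.5466 0.3578 0.0872] [ 1.7995e+02 -7.0000e-02  7.3160e+01] gap 0.993 F [ 0.6 -0.4 -0.5] 0.0  d [-0.024  0.     0.181] w [ 0.002 -0.002 -0.008]
```

```bash
python3 -m creep '[{"grip":85,"dx":-0.02,"dy":0,"dz":0.06,"wx":0,"wy":0,"wz":0},{"grip":85,"dx":-0.02,"dy":0,"dz":0.12,"wx":0,"wy":0,"wz":0},{"grip":85,"dx":-0.02,"dy":0,"dz":0.18,"wx":0,"wy":0,"wz":0},{"grip":85,"dx":-0.02,"dy":0,"dz":0.18,"wx":0,"wy":0,"wz":0},{"grip":85,"dx":-0.02,"dy":0,"dz":0.18,"wx":0,"wy":0,"wz":0}]'
python3 -m creep '[{"grip":70,"dx":0,"dy":0,"dz":0,"wx":0,"wy":0,"wz":0},{"grip":60,"dx":0,"dy":0,"dz":0,"wx":0,"wy":0,"wz":0},{"grip":54,"dx":0,"dy":0,"dz":0,"wx":0,"wy":0,"wz":0},{"grip":48,"dx":0,"dy":0,"dz":0,"wx":0,"wy":0,"wz":0},{"grip":40,"dx":0,"dy":0,"dz":0,"wx":0,"wy":0,"wz":0}]'
python3 -m creep '[{"grip":30,"dx":0,"dy":0,"dz":0,"wx":0,"wy":0,"wz":0},{"grip":30,"dx":0,"dy":0,"dz":0,"wx":0,"wy":0,"wz":0},{"grip":30,"dx":0,"dy":0,"dz":0,"wx":0,"wy":0,"wz":0}]'
```

```text
clock: 4.55
eef_pos: [0.5444, 0.3526, 0.0405]
eef_rot: [-179.9, 0.1, 73.2]
force: [-0.1, 0.2, 0.5]
finger_gap: 0.998
finger_force: 0.0
clock: 5.05
eef_pos: [0.5461, 0.3528, 0.0425]
eef_rot: [179.9, -0.1, 73.1]
force: [1.7, -0.4, 4.1]
finger_gap: 0.575
finger_force: 61.3
clock: 5.35
eef_pos: [0.5461, 0.3528, 0.0425]
eef_rot: [179.9, -0.1, 73.1]
force: [0.6, -1.1, 6.1]
finger_gap: 0.576
finger_force: 61.2
```

Jar is held (49 mm). Lifting.

```bash
python3 -m creep '[{"grip":30,"dx":0,"dy":0,"dz":-0.04,"wx":0,"wy":0,"wz":0},{"grip":30,"dx":0,"dy":0,"dz":-0.12,"wx":0,"wy":0,"wz":0},{"grip":30,"dx":0,"dy":0,"dz":-0.24,"wx":0,"wy":0,"wz":0},{"grip":30,"dx":0,"dy":0,"dz":-0.36,"wx":0,"wy":0,"wz":0},{"grip":30,"dx":0,"dy":0,"dz":-0.48,"wx":0,"wy":0,"wz":0}]'
python3 -m creep '[{"grip":30,"dx":0,"dy":0,"dz":-0.1,"wx":0,"wy":0,"wz":0},{"grip":30,"dx":0,"dy":0,"dz":-0.16,"wx":0,"wy":0,"wz":0},{"grip":30,"dx":0,"dy":0,"dz":-0.16,"wx":0,"wy":0,"wz":0},{"grip":30,"dx":0,"dy":0,"dz":-0.16,"wx":0,"wy":0,"wz":0}]'
python3 plan.py .5525 -.1364 .2 73.4
```

```text
clock: 5.85
eef_pos: [0.543, 0.3522, 0.161]
eef_rot: [-179.8, 0.2, 73.2]
force: [0.1, 0.1, -2.7]
finger_gap: 0.571
finger_force: 62.4
clock: 6.25
eef_pos: [0.5437, 0.3523, 0.1999]
eef_rot: [-179.9, 0.1, 73.2]
force: [-0.1, -0.0, -3.5]
finger_gap: 0.572
finger_force: 62.4
t 6.25 pos [0.5437 0.3523 0.1999] [-1.7988e+02  1.2000e-01  7.3210e+01] gap 0.572 F [-0.1 -0.  -3.5] 62.4  d [-1.861  0.599  0.002] w [-0.004  0.004 -0.006]
```

```bash
python3 -m creep '[{"grip":30,"dx":-0.06,"dy":0.02,"dz":0,"wx":0,"wy":0,"wz":0},{"grip":30,"dx":-0.18,"dy":0.06,"dz":0,"wx":0,"wy":0,"wz":0},{"grip":30,"dx":-0.32,"dy":0.1,"dz":0,"wx":0,"wy":0,"wz":0},{"grip":30,"dx":-0.47,"dy":0.15,"dz":0,"wx":0,"wy":0,"wz":0},{"grip":30,"dx":-0.62,"dy":0.2,"dz":0,"wx":0,"wy":0,"wz":0}]' | head -2
python3 -m creep '[{"grip":30,"dx":-0.15,"dy":0.05,"dz":0,"wx":0,"wy":0,"wz":0},{"grip":30,"dx":-0.3,"dy":0.1,"dz":0,"wx":0,"wy":0,"wz":0},{"grip":30,"dx":-0.45,"dy":0.14,"dz":0,"wx":0,"wy":0,"wz":0},{"grip":30,"dx":-0.57,"dy":0.18,"dz":0,"wx":0,"wy":0,"wz":0},{"grip":30,"dx":-0.62,"dy":0.2,"dz":0,"wx":0,"wy":0,"wz":0}]' | head -2
python3 -m creep '[{"grip":30,"dx":-0.14,"dy":0.05,"dz":0,"wx":0,"wy":0,"wz":0},{"grip":30,"dx":-0.3,"dy":0.1,"dz":0,"wx":0,"wy":0,"wz":0},{"grip":30,"dx":-0.45,"dy":0.15,"dz":0,"wx":0,"wy":0,"wz":0},{"grip":30,"dx":-0.55,"dy":0.18,"dz":0,"wx":0,"wy":0,"wz":0},{"grip":30,"dx":-0.61,"dy":0.2,"dz":0,"wx":0,"wy":0,"wz":0}]' | head -2
python3 -m creep '[{"grip":30,"dx":0,"dy":0,"dz":0.1,"wx":0,"wy":0,"wz":0},{"grip":30,"dx":0,"dy":0,"dz":0.2,"wx":0,"wy":0,"wz":0},{"grip":30,"dx":0,"dy":0,"dz":0.28,"wx":0,"wy":0,"wz":0},{"grip":30,"dx":0,"dy":0,"dz":0.28,"wx":0,"wy":0,"wz":0},{"grip":30,"dx":0,"dy":0,"dz":0.28,"wx":0,"wy":0,"wz":0}]' | head -2
python3 plan.py .5525 -.1364 .11 73.4
```

```text
clock: 6.75
eef_pos: [0.5465, 0.1862, 0.1994]
clock: 7.25
eef_pos: [0.5493, 0.0199, 0.1995]
clock: 7.75
eef_pos: [0.5531, -0.1367, 0.2]
clock: 8.25
eef_pos: [0.5543, -0.1321, 0.1312]
t 8.25 pos [ 0.5543 -0.1321  0.1312] [-1.7993e+02 -6.0000e-02  7.3270e+01] gap 0.569 F [ 0.7 -0.2 -1.8] 62.7  d [-0.019 -0.002  0.085] w [-0.002 -0.002 -0.004]
```

```bash
python3 -m creep '[{"grip":30,"dx":-0.02,"dy":0,"dz":0.06,"wx":0,"wy":0,"wz":0},{"grip":30,"dx":-0.02,"dy":0,"dz":0.11,"wx":0,"wy":0,"wz":0},{"grip":30,"dx":-0.02,"dy":0,"dz":0.11,"wx":0,"wy":0,"wz":0},{"grip":30,"dx":-0.02,"dy":0,"dz":0.11,"wx":0,"wy":0,"wz":0}]' | head -2
python3 plan.py .5525 -.1364 .055 73.4
python3 - <<'E'
from h import *
ims=[]
for n,y,x in (("top",150,280),("scene",195,140)):
    im=env.camera(n)["img"][y:y+100,x:x+110,::-1];ims.append(cv2.resize(im,None,fx=3.6,fy=3.6,interpolation=0))
cv2.imwrite("pics/b.png",np.hstack(ims))
E
```

```text
clock: 8.65
eef_pos: [0.5532, -0.1378, 0.1042]
t 8.65 pos [ 0.5532 -0.1378  0.1042] [ 1.7998e+02 -3.0000e-02  7.3190e+01] gap 0.575 F [ 0.1 -0.5 -2.3] 62.7  d [ 0.004 -0.005  0.197] w [ 0.001 -0.001 -0.007]
```

View pics/b.png

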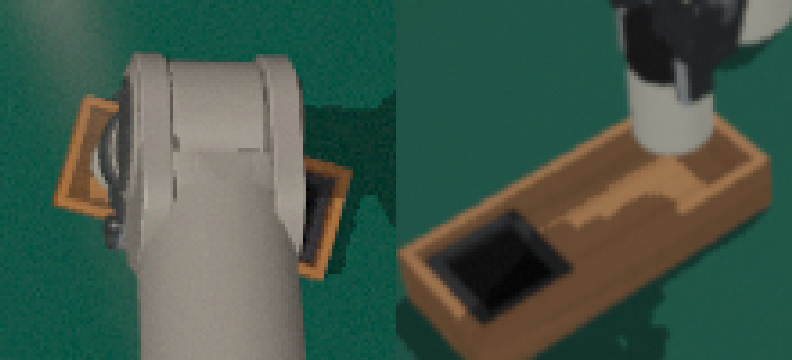

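Jar hangs over the far (+y) part of the box; in the scene view its lower edge is at about (216.6,238), the box's right corner at (244,239) and left corner at (141,264.5).

Run:
```python
from h import *
c=env.camera("scene");P=ray(c,[(244.2,238.5),(140.8,265)],.04);print("box corners",P,P.mean(0),np.hypot(*(P[0]-P[1])), "expect diag .2314")
n=ray(c,(216.6,238),.062)[0];d=n-np.array(c["xyz"])[:2];b=n+.025*d/np.hypot(*d);print("jar base",b)
a=np.radians(-16.5);M=np.array([[np.cos(a),np.sin(a)],[-np.sin(a),np.cos(a)]])
print("jar in box (scene)",M@(b-P.mean(0)),"tcp w/ top est",M@(np.array([.5532,-.1378])-[.533,-.2015]))
```

```text
box corners [[ 0.60954721 -0.10698956]
 [ 0.46589223 -0.28912758]] [ 0.53771972 -0.19805857] 0.23197200184413258 expect diag .2314
jar base [ 0.55389186 -0.13613834]
jar in box (scene) [-0.00208013  0.06396348] tcp w/ top est [0.00127638 0.06681393]
```

```bash
python3 -m creep '[{"grip":30,"dx":0.01,"dy":0,"dz":0.05,"wx":0,"wy":0,"wz":0},{"grip":30,"dx":0.01,"dy":0,"dz":0.11,"wx":0,"wy":0,"wz":0},{"grip":30,"dx":0.01,"dy":0,"dz":0.16,"wx":0,"wy":0,"wz":0},{"grip":30,"dx":0.01,"dy":0,"dz":0.2,"wx":0,"wy":0,"wz":0},{"grip":30,"dx":0.01,"dy":0,"dz":0.2,"wx":0,"wy":0,"wz":0}]' 
python3 -m creep '[{"grip":30,"dx":0,"dy":0,"dz":0,"wx":0,"wy":0,"wz":0},{"grip":30,"dx":0,"dy":0,"dz":0,"wx":0,"wy":0,"wz":0}]'
```

```text
clock: 9.3
eef_pos: [0.552, -0.1356, 0.0516]
eef_rot: [-179.8, 0.0, 73.2]
force: [-0.5, 0.6, -2.1]
finger_gap: 0.569
finger_force: 62.7
clock: 9.5
eef_pos: [0.5544, -0.136, 0.0544]
eef_rot: [179.9, -0.0, 73.2]
force: [0.3, -0.1, -2.9]
finger_gap: 0.573
finger_force: 62.7
```

```bash
python3 -m creep '[{"grip":30,"dx":0,"dy":0,"dz":0.008,"wx":0,"wy":0,"wz":0},{"grip":30,"dx":0,"dy":0,"dz":0.016,"wx":0,"wy":0,"wz":0},{"grip":30,"dx":0,"dy":0,"dz":0.02,"wx":0,"wy":0,"wz":0},{"grip":30,"dx":0,"dy":0,"dz":0.02,"wx":0,"wy":0,"wz":0},{"grip":30,"dx":0,"dy":0,"dz":0.02,"wx":0,"wy":0,"wz":0}]'
```

```text
clock: 10.0
eef_pos: [0.5537, -0.1359, 0.0488]
eef_rot: [-180.0, 0.0, 73.2]
force: [0.3, -0.3, -3.4]
finger_gap: 0.573
finger_force: 62.7
```

```bash
python3 -m creep '[{"grip":30,"dx":0,"dy":0,"dz":0.006,"wx":0,"wy":0,"wz":0},{"grip":30,"dx":0,"dy":0,"dz":0.008,"wx":0,"wy":0,"wz":0},{"grip":30,"dx":0,"dy":0,"dz":0.008,"wx":0,"wy":0,"wz":0},{"grip":30,"dx":0,"dy":0,"dz":0.008,"wx":0,"wy":0,"wz":0}]'
```

```text
clock: 10.4
eef_pos: [0.5539, -0.136, 0.0484]
eef_rot: [180.0, 0.0, 73.2]
force: [-1.9, -0.7, 6.8]
finger_gap: 0.572
finger_force: 63.5
```

Contact with the floor. I release and lift.

```bash
python3 -m creep '[{"grip":52,"dx":0,"dy":0,"dz":0,"wx":0,"wy":0,"wz":0},{"grip":60,"dx":0,"dy":0,"dz":0,"wx":0,"wy":0,"wz":0},{"grip":70,"dx":0,"dy":0,"dz":0,"wx":0,"wy":0,"wz":0},{"grip":82,"dx":0,"dy":0,"dz":0,"wx":0,"wy":0,"wz":0},{"grip":85,"dx":0,"dy":0,"dz":0,"wx":0,"wy":0,"wz":0}]'
python3 -m creep '[{"grip":85,"dx":0,"dy":0,"dz":-0.06,"wx":0,"wy":0,"wz":0},{"grip":85,"dx":0,"dy":0,"dz":-0.16,"wx":0,"wy":0,"wz":0},{"grip":85,"dx":0,"dy":0,"dz":-0.3,"wx":0,"wy":0,"wz":0},{"grip":85,"dx":0,"dy":0,"dz":-0.45,"wx":0,"wy":0,"wz":0},{"grip":85,"dx":0,"dy":0,"dz":-0.6,"wx":0,"wy":0,"wz":0}]'
python3 plan.py .482 .195 .2 73.4
```

```text
clock: 10.9
eef_pos: [0.5537, -0.1359, 0.0467]
eef_rot: [180.0, -0.0, 73.2]
force: [0.0, 0.4, 0.1]
finger_gap: 0.993
finger_force: 0.0
clock: 11.4
eef_pos: [0.5534, -0.1358, 0.198]
eef_rot: [-180.0, -0.0, 73.2]
force: [0.4, -0.1, -0.9]
finger_gap: 0.993
finger_force: 0.0
t 11.4 pos [ 0.5534 -0.1358  0.198 ] [-179.97   -0.     73.17] gap 0.993 F [ 0.4 -0.1 -0.9] 0.0  d [ 1.184 -0.656 -0.008] w [-0.001 -0.    -0.008]
```

```bash
python3 -m creep '[{"grip":85,"dx":0.15,"dy":-0.08,"dz":0,"wx":0,"wy":0,"wz":0},{"grip":85,"dx":0.3,"dy":-0.16,"dz":0,"wx":0,"wy":0,"wz":0},{"grip":85,"dx":0.45,"dy":-0.25,"dz":0,"wx":0,"wy":0,"wz":0},{"grip":85,"dx":0.6,"dy":-0.33,"dz":0,"wx":0,"wy":0,"wz":0},{"grip":85,"dx":0.75,"dy":-0.42,"dz":0,"wx":0,"wy":0,"wz":0}]' | head -2
python3 -m creep '[{"grip":85,"dx":0.15,"dy":-0.08,"dz":0,"wx":0,"wy":0,"wz":0},{"grip":85,"dx":0.3,"dy":-0.16,"dz":0,"wx":0,"wy":0,"wz":0},{"grip":85,"dx":0.43,"dy":-0.24,"dz":0,"wx":0,"wy":0,"wz":0},{"grip":85,"dx":0.43,"dy":-0.24,"dz":0.15,"wx":0,"wy":0,"wz":0},{"grip":85,"dx":0.43,"dy":-0.24,"dz":0.3,"wx":0,"wy":0,"wz":0}]' | head -2
python3 -m creep '[{"grip":85,"dx":0,"dy":0,"dz":0,"wx":0,"wy":0,"wz":0},{"grip":85,"dx":0,"dy":0,"dz":0,"wx":0,"wy":0,"wz":0},{"grip":85,"dx":0,"dy":0,"dz":0,"wx":0,"wy":0,"wz":0}]'|head -2
python3 plan.py .482 .195 .042 73.6
python3 - <<'E'
from h import *
ims=[]
for n,y,x in (("top",150,280),("scene",80,210),("scene",195,140)):
    im=env.camera(n)["img"][y:y+110,x:x+110,::-1];ims.append(cv2.resize(im,None,fx=2.4,fy=2.4,interpolation=0))
cv2.imwrite("pics/c.png",np.hstack(ims))
E
```

```text
clock: 11.9
eef_pos: [0.5071, 0.0754, 0.1969]
clock: 12.4
eef_pos: [0.4817, 0.1971, 0.1224]
clock: 12.7
eef_pos: [0.4828, 0.1949, 0.1238]
t 12.7 pos [0.4828 0.1949 0.1238] [ 1.7984e+02 -1.4000e-01  7.3120e+01] gap 0.991 F [ 0.7 -0.4 -0. ] 0.0  d [-0.001 -0.004  0.327] w [ 0.005 -0.005 -0.016]
```

View pics/c.png

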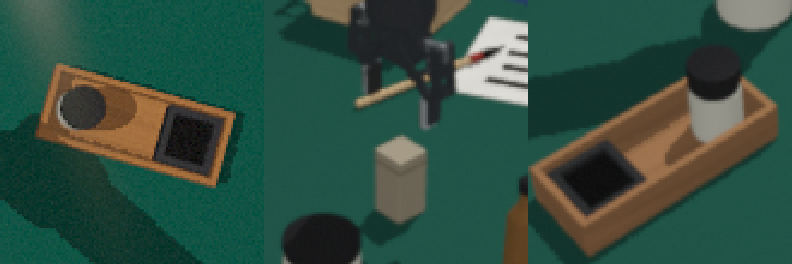

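The jar stands upright in the +y end of the box (lid near top-view (314,195)), and the gripper is centred over the seal. Descending.

```bash
python3 -m creep '[{"grip":85,"dx":0,"dy":0,"dz":0.09,"wx":0,"wy":0,"wz":0},{"grip":85,"dx":0,"dy":0,"dz":0.18,"wx":0,"wy":0,"wz":-0.02},{"grip":85,"dx":0,"dy":0,"dz":0.27,"wx":0,"wy":0,"wz":-0.02},{"grip":85,"dx":0,"dy":0,"dz":0.325,"wx":0,"wy":0,"wz":-0.02},{"grip":85,"dx":0,"dy":0,"dz":0.325,"wx":0,"wy":0,"wz":-0.02}]'|head -4
python3 -m creep '[{"grip":70,"dx":0,"dy":0,"dz":0,"wx":0,"wy":0,"wz":0},{"grip":58,"dx":0,"dy":0,"dz":0,"wx":0,"wy":0,"wz":0},{"grip":50,"dx":0,"dy":0,"dz":0,"wx":0,"wy":0,"wz":0},{"grip":42,"dx":0,"dy":0,"dz":0,"wx":0,"wy":0,"wz":0},{"grip":34,"dx":0,"dy":0,"dz":0,"wx":0,"wy":0,"wz":0}]'
python3 -m creep '[{"grip":22,"dx":0,"dy":0,"dz":0,"wx":0,"wy":0,"wz":0},{"grip":22,"dx":0,"dy":0,"dz":0,"wx":0,"wy":0,"wz":0},{"grip":22,"dx":0,"dy":0,"dz":0,"wx":0,"wy":0,"wz":0}]'
```

```text
clock: 13.35
eef_pos: [0.4802, 0.1935, 0.0394]
eef_rot: [-179.9, 0.1, 73.7]
force: [-0.5, 0.4, 1.2]
clock: 13.85
eef_pos: [0.4827, 0.1945, 0.0417]
eef_rot: [179.8, -0.1, 73.7]
force: [0.3, -0.5, 4.4]
finger_gap: 0.49
finger_force: 60.0
clock: 14.15
eef_pos: [0.4827, 0.1945, 0.0417]
eef_rot: [179.8, -0.1, 73.7]
force: [3.7, -0.9, 5.5]
finger_gap: 0.486
finger_force: 60.3
```

```bash
python3 -m creep '[{"grip":22,"dx":0,"dy":0,"dz":-0.04,"wx":0,"wy":0,"wz":0},{"grip":22,"dx":0,"dy":0,"dz":-0.12,"wx":0,"wy":0,"wz":0},{"grip":22,"dx":0,"dy":0,"dz":-0.24,"wx":0,"wy":0,"wz":0},{"grip":22,"dx":0,"dy":0,"dz":-0.36,"wx":0,"wy":0,"wz":0},{"grip":22,"dx":0,"dy":0,"dz":-0.48,"wx":0,"wy":0,"wz":0}]'
python3 -m creep '[{"grip":22,"dx":0,"dy":0,"dz":-0.12,"wx":0,"wy":0,"wz":0},{"grip":22,"dx":0,"dy":0,"dz":-0.2,"wx":0,"wy":0,"wz":0},{"grip":22,"dx":0,"dy":0,"dz":-0.2,"wx":0,"wy":0,"wz":0},{"grip":22,"dx":0,"dy":0,"dz":-0.2,"wx":0,"wy":0,"wz":0}]'
python3 plan.py .536 -.196 .21 73.5
```

```text
clock: 14.65
eef_pos: [0.4793, 0.1939, 0.1607]
eef_rot: [-179.8, 0.1, 73.8]
force: [0.9, 0.2, -3.5]
finger_gap: 0.484
finger_force: 60.9
clock: 15.05
eef_pos: [0.48, 0.1939, 0.2094]
eef_rot: [-179.9, 0.1, 73.8]
force: [-0.7, 0.0, -4.3]
finger_gap: 0.48
finger_force: 61.1
t 15.05 pos [0.48   0.1939 0.2094] [-1.7988e+02  9.0000e-02  7.3780e+01] gap 0.48 F [-0.7  0.  -4.3] 61.1  d [-1.435  0.651 -0.002] w [-0.004  0.003  0.009]
```

```bash
python3 -m creep '[{"grip":22,"dx":-0.08,"dy":0.04,"dz":0,"wx":0,"wy":0,"wz":0},{"grip":22,"dx":-0.22,"dy":0.1,"dz":0,"wx":0,"wy":0,"wz":0},{"grip":22,"dx":-0.38,"dy":0.17,"dz":0,"wx":0,"wy":0,"wz":0},{"grip":22,"dx":-0.54,"dy":0.24,"dz":0,"wx":0,"wy":0,"wz":0},{"grip":22,"dx":-0.7,"dy":0.32,"dz":0,"wx":0,"wy":0,"wz":0}]'|head -2
python3 -m creep '[{"grip":22,"dx":-0.16,"dy":0.07,"dz":0,"wx":0,"wy":0,"wz":0},{"grip":22,"dx":-0.32,"dy":0.14,"dz":0,"wx":0,"wy":0,"wz":0},{"grip":22,"dx":-0.48,"dy":0.22,"dz":0,"wx":0,"wy":0,"wz":0},{"grip":22,"dx":-0.62,"dy":0.28,"dz":0,"wx":0,"wy":0,"wz":0},{"grip":22,"dx":-0.73,"dy":0.33,"dz":0,"wx":0,"wy":0,"wz":0}]'|head -2
python3 -m creep '[{"grip":22,"dx":0,"dy":0,"dz":0,"wx":0,"wy":0,"wz":0},{"grip":22,"dx":0,"dy":0,"dz":0,"wx":0,"wy":0,"wz":0},{"grip":22,"dx":0,"dy":0,"dz":0,"wx":0,"wy":0,"wz":0}]'|head -2
python3 plan.py .536 -.196 .15 73.5
```

```text
clock: 15.55
eef_pos: [0.5069, 0.0023, 0.208]
clock: 16.05
eef_pos: [0.535, -0.1976, 0.2073]
clock: 16.35
eef_pos: [0.5364, -0.1923, 0.2088]
t 16.35 pos [ 0.5364 -0.1923  0.2088] [-1.7978e+02 -1.0000e-01  7.3890e+01] gap 0.487 F [-0.5  0.6 -2.4] 61.1  d [-0.015  0.003  0.235] w [-0.007 -0.003  0.013]
```

```bash
python3 -m creep '[{"grip":22,"dx":-0.01,"dy":0,"dz":0.1,"wx":0,"wy":0,"wz":0},{"grip":22,"dx":-0.01,"dy":0,"dz":0.2,"wx":0,"wy":0,"wz":0},{"grip":22,"dx":-0.01,"dy":0,"dz":0.3,"wx":0,"wy":0,"wz":0.01},{"grip":22,"dx":-0.01,"dy":0,"dz":0.37,"wx":0,"wy":0,"wz":0.01},{"grip":22,"dx":-0.01,"dy":0,"dz":0.41,"wx":0,"wy":0,"wz":0.01}]'|head -2
python3 -m creep '[{"grip":22,"dx":0,"dy":0,"dz":0,"wx":0,"wy":0,"wz":0},{"grip":22,"dx":0,"dy":0,"dz":0,"wx":0,"wy":0,"wz":0},{"grip":22,"dx":0,"dy":0,"dz":0,"wx":0,"wy":0,"wz":0}]'|head -2
python3 plan.py .536 -.196 .0515 73.5
python3 - <<'E'
from h import *
ims=[]
for n,y,x in (("top",150,280),("scene",195,130)):
    im=env.camera(n)["img"][y:y+110,x:x+120,::-1];ims.append(cv2.resize(im,None,fx=3.3,fy=3.3,interpolation=0))
cv2.imwrite("pics/d.png",np.hstack(ims))
E
```

```text
clock: 16.85
eef_pos: [0.5351, -0.1944, 0.1058]
clock: 17.15
eef_pos: [0.5377, -0.1968, 0.1095]
t 17.15 pos [ 0.5377 -0.1968  0.1095] [179.84   0.    73.49] gap 0.483 F [ 0.1 -0.6 -2.3] 61.1  d [ 0.001 -0.008  0.232] w [ 0.005  0.    -0.   ]
```

View pics/d.png

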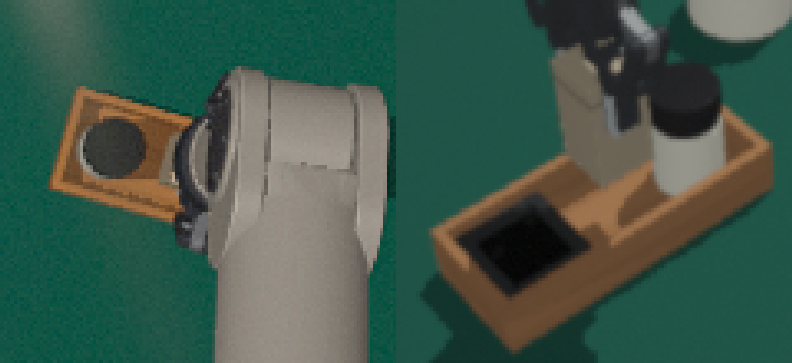

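The seal hangs upright between jar and inkstone: lower corner near scene (190,251), clear gap to the jar (top view about 5 px, roughly 13 mm) and to the inkstone. Lowering.

```bash
python3 -m creep '[{"grip":22,"dx":0,"dy":0,"dz":0.06,"wx":0,"wy":0,"wz":0},{"grip":22,"dx":0,"dy":0,"dz":0.12,"wx":0,"wy":0,"wz":0},{"grip":22,"dx":0,"dy":0,"dz":0.17,"wx":0,"wy":0,"wz":0},{"grip":22,"dx":0,"dy":0,"dz":0.2,"wx":0,"wy":0,"wz":0},{"grip":22,"dx":0,"dy":0,"dz":0.22,"wx":0,"wy":0,"wz":0}]'
python3 -m creep '[{"grip":22,"dx":0,"dy":0,"dz":0,"wx":0,"wy":0,"wz":0},{"grip":22,"dx":0,"dy":0,"dz":0,"wx":0,"wy":0,"wz":0},{"grip":22,"dx":0,"dy":0,"dz":0,"wx":0,"wy":0,"wz":0}]'
```

```text
clock: 17.75
eef_pos: [0.5364, -0.1968, 0.0525]
eef_rot: [-180.0, -0.0, 73.5]
force: [0.2, 0.0, -2.5]
finger_gap: 0.49
finger_force: 61.3
clock: 18.05
eef_pos: [0.5372, -0.197, 0.0538]
eef_rot: [179.9, 0.0, 73.5]
force: [-0.4, -0.4, -2.6]
finger_gap: 0.49
finger_force: 61.3
```

```bash
python3 -m creep '[{"grip":22,"dx":0,"dy":0,"dz":0.008,"wx":0,"wy":0,"wz":0},{"grip":22,"dx":0,"dy":0,"dz":0.016,"wx":0,"wy":0,"wz":0},{"grip":22,"dx":0,"dy":0,"dz":0.02,"wx":0,"wy":0,"wz":0},{"grip":22,"dx":0,"dy":0,"dz":0.02,"wx":0,"wy":0,"wz":0},{"grip":22,"dx":0,"dy":0,"dz":0.02,"wx":0,"wy":0,"wz":0}]'
python3 -m creep '[{"grip":22,"dx":0,"dy":0,"dz":0.004,"wx":0,"wy":0,"wz":0},{"grip":22,"dx":0,"dy":0,"dz":0.004,"wx":0,"wy":0,"wz":0},{"grip":22,"dx":0,"dy":0,"dz":0.004,"wx":0,"wy":0,"wz":0}]'
```

```text
clock: 18.55
eef_pos: [0.5365, -0.1968, 0.048]
eef_rot: [-180.0, -0.0, 73.5]
force: [-0.6, -0.2, -3.3]
finger_gap: 0.487
finger_force: 61.4
clock: 18.85
eef_pos: [0.5367, -0.1969, 0.0477]
eef_rot: [180.0, 0.0, 73.5]
force: [-1.4, 0.4, 2.2]
finger_gap: 0.486
finger_force: 61.6
```

```bash
python3 -m creep '[{"grip":44,"dx":0,"dy":0,"dz":0.002,"wx":0,"wy":0,"wz":0},{"grip":52,"dx":0,"dy":0,"dz":0.002,"wx":0,"wy":0,"wz":0},{"grip":64,"dx":0,"dy":0,"dz":0,"wx":0,"wy":0,"wz":0},{"grip":78,"dx":0,"dy":0,"dz":0,"wx":0,"wy":0,"wz":0},{"grip":85,"dx":0,"dy":0,"dz":0,"wx":0,"wy":0,"wz":0}]'
python3 -m creep '[{"grip":85,"dx":0,"dy":0,"dz":-0.06,"wx":0,"wy":0,"wz":0},{"grip":85,"dx":0,"dy":0,"dz":-0.16,"wx":0,"wy":0,"wz":0},{"grip":85,"dx":0,"dy":0,"dz":-0.3,"wx":0,"wy":0,"wz":0},{"grip":85,"dx":0,"dy":0,"dz":-0.45,"wx":0,"wy":0,"wz":0},{"grip":85,"dx":0,"dy":0,"dz":-0.6,"wx":0,"wy":0,"wz":0}]'
python3 -m creep '[{"grip":85,"dx":0.2,"dy":0.05,"dz":0,"wx":0,"wy":0,"wz":0},{"grip":85,"dx":0.4,"dy":0.1,"dz":0,"wx":0,"wy":0,"wz":0},{"grip":85,"dx":0.6,"dy":0.1,"dz":0,"wx":0,"wy":0,"wz":0},{"grip":85,"dx":0.8,"dy":0.1,"dz":0,"wx":0,"wy":0,"wz":0},{"grip":85,"dx":1,"dy":0.1,"dz":0,"wx":0,"wy":0,"wz":0}]'|head -2
python3 -m creep '[{"grip":85,"dx":0,"dy":0,"dz":0,"wx":0,"wy":0,"wz":0},{"grip":85,"dx":0,"dy":0,"dz":0,"wx":0,"wy":0,"wz":0},{"grip":85,"dx":0,"dy":0,"dz":0,"wx":0,"wy":0,"wz":0},{"grip":85,"dx":0,"dy":0,"dz":0,"wx":0,"wy":0,"wz":0}]'|head -2
python3 - <<'E'
from h import *
ims=[]
for n,y,x in (("top",150,280),("scene",195,130)):
    im=env.camera(n)["img"][y:y+110,x:x+120,::-1];ims.append(cv2.resize(im,None,fx=3.3,fy=3.3,interpolation=0))
cv2.imwrite("pics/e.png",np.hstack(ims))
E
```

```text
clock: 19.35
eef_pos: [0.5367, -0.1968, 0.047]
eef_rot: [180.0, -0.0, 73.5]
force: [0.1, 0.2, 0.5]
finger_gap: 0.994
finger_force: 0.0
clock: 19.85
eef_pos: [0.5363, -0.1967, 0.1983]
eef_rot: [-180.0, -0.0, 73.5]
force: [0.1, 0.4, -0.5]
finger_gap: 0.998
finger_force: 0.0
clock: 20.35
eef_pos: [0.6313, 0.0346, 0.197]
clock: 20.75
eef_pos: [0.6308, 0.03, 0.1969]
```

View pics/e.png

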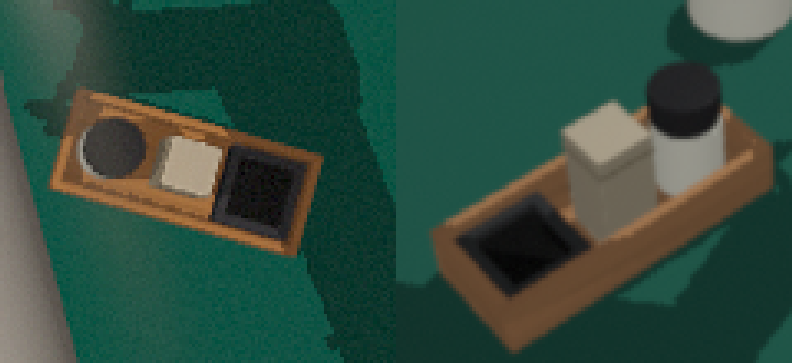

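The picture shows both standing upright in the box: the seal's top at about top-view (338,201) and the jar's lid at about (314,194). The inkstone is flat in its end and the arm is clear of everything. Handing in.

```bash
python3 -c "
from plant import env
print(env.sign_off())"
```

```text
the job is handed in; nothing more can be done
None
```

I packed the ink jar and the seal upright, side by side, in the kit box next to the inkstone, which stayed flat in its end, and handed the job in at about 21 s; the sign-off gave no verdict, but the last pictures showed both standing with the arm clear.

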